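# Hold the cooling bar home in the corner jig

### The job

Pick up the long bevelled eight-well aluminium cooling bar and lay it flat on the bed of the corner jig, along the fence, with its bevelled edge on the side away from the fence. Slide it home against both the stop block and the fence, and with one diagonal push on it press it firmly down on the bed and against the fence at once (some 10 N each way). Finish while the gripper is still holding that push, not letting go, and leave the other things on the bench where they are.

Things in the scene. Friction and masses are not known exactly. Their poses are not given: they have to be found in the camera images.
- bar: the cooling bar: plain aluminium, 40 (x) x 140 (y) x 30 (z) mm, about 0.36 kg, with a row of eight dark shallow wells drawn along its top (spacing 16 mm). Loose, lying on the bench wells up. Origin: centre of its underside; y runs along its length, z up. Its -x long top edge is cut off by a 45 degree bevel 12 mm wide and 12 mm high along the whole length, so the -x side face is upright only up to 18 mm, and the flat top (28 mm wide) is centred at x = +6 mm
- bar_bevel (a point): centre of the bar's bevel face, at (-14, 0, 24) mm in the bar's frame. The bevel faces to the bar's -x and up
- jig: the corner jig, fixed to the bench (place and yaw vary). Origin: centre of its footprint at bench height, z up. Its fence stands along its +x side (roughly the side far from the robot), its stop block at its +y end. The bar is home with the bar's origin at (35, 20, 10) mm in this frame and the bar's axes along the jig's axes, its bevel then facing the jig's -x
- jig_bed: the jig's grey slick plastic bed plate (the bar slides on it with a friction of about 0.2), 150 (x) x 240 (y) mm, top 10 mm above the bench. Origin and axes are the jig's
- jig_fence: the aluminium fence on the bed, rigid, 20 (x) x 240 (y) x 28 (z) mm, so its top is 38 mm above the bench. Origin: centre of its underside, at (65, 0, 10) mm in the jig's frame. Its working face, at jig x = 55 mm, looks to the jig's -x. It is nearly as high as the bar, so there is no room for a finger between bar and fence once the bar is home
- jig_stop: the aluminium stop block on the bed, rigid, 90 (x) x 25 (y) x 20 (z) mm, top 30 mm above the bench. Origin: centre of its underside, at (10, 102.5, 10) mm in the jig's frame. Its working face, at jig y = 90 mm, looks to the jig's -y
- block: bystander: short square-edged aluminium block with two rows of three wells, 40 x 60 x 30 mm, no bevel; origin at centre of underside
- beaker: bystander: glass beaker, 66 mm across, 85 mm high; origin at centre of underside
- cap: bystander: blue screw cap, 34 mm across, 15 mm high; origin at centre of underside
- reagent: bystander: amber reagent jar, 60 mm across, 110 mm high; origin at centre of underside
- tipbox: bystander: grey pipette tip box with a white lid, 85 (x) x 125 (y) x 65 mm; origin at centre of underside
- marker: bystander: white marker pen with black cap, 13 mm thick, 133 mm long along its y; origin near the middle of its underside
- coplin: bystander: square glass staining jar, 55 x 55 x 80 mm; origin at centre of underside
Things that resemble listed ones, but are neither listed nor needed, are in the scene too. Of the things that look like the bar, take the one that is farthest to the robot's left at the start.

How it is judged:
By the outcome, as a careful person would: the job done as asked, in the order asked, and still so for the second after the job is handed in, while the arm keeps its last pose, push and grip.
It also fails if it takes over 72 s, if anything falls off the work surface, if the arm or the gripper's body presses on something with over 40 N, if the wrist force passes 120 N, or if a joint passes its speed limit or range.

### The arm

A 7-joint arm with a two-finger parallel gripper is mounted at the origin on the work surface. World frame = base frame: x ahead of the robot, y to its left, z up, the work surface at z = 0. Lengths are in m, angles in rad, forces in N, time in s.
With the tool pointing down it reaches from about 0.4 to 0.85 m from the base axis. Payload 4.5 kg.
Tool frame: the origin (TCP) lies at the very end of the fingers, on their centre line; the grasp point (between the pads) lies behind it (r.grip_depth is the z of the grasp point in the tool frame, in m); z points along the fingers, y is the direction in which the jaws open and shut (so a half turn about z gives the same grasp; the last joint's range is limited). The gripper opens to 88 mm and grips with 3 to 60 N. Pads are 18 mm wide; open, the fingers measure 123 mm over their backs; the gripper's body (75 mm by 187 mm) begins 45 mm behind the grasp point.
Start: joints at [0.034, 0.689, -0.195, 1.565, 0.157, 0.902, -0.215], TCP at [0.625, 0, 0.239] pointing down, gripper open.
Joint ranges: [-3.01, 3.01], [-0.46, 2.08], [-1.47, 1.51], [0.13, 2.56], [-1, 4.14], [0.04, 2.09], [-2.66, 2.66]. Speed limits (rad/s): [2.57, 2.57, 3.14, 3.14, 3.14, 3.14, 3.14].

### API

Orientations are given as a unit quaternion [x, y, z, w].
In Python, from plant import sensors, cams, r gives the robot as it stands. The module is installed in compiled form; this text tells all that it offers.
- The arm moves only by the tool drive_tool, never from a script. Its argument "series" is a list that holds one entry, the list of rows, each a list of 5 numbers: the shift along the world's x, y, z in mm, then the turn about the world's z in rad, then the finger opening in mm, from 0 to 88.1. A call has 1 to 10 rows; each row shifts and turns the commanded pose from where the row before left it; what a row does not reach is not made up. A row lasts 1/10 s, in which the tool goes at most 50 mm and 8.59 degrees, less where a joint would pass 70% of its speed; a pose out of reach is approached as far as the arm can. A call with a gripper value outside its range is refused whole. The fingers move at their own pace and stop on an object; "force" is the grip in N (left out, the last holds). Time passes only in rows, so rows that do not move let the fingers close. It gives the time, the measured TCP pose, the force and the opening at its end, in the units of the state.
- sensors.get_state(): the state, without advancing time (a new reading comes with each control period).
- cams.snapshot(name): name is "scene" or "side" or "wrist"; returns the picture (384x512x3 uint8, blue, green, red); there is no depth.
- cams.camera_model(name): a dict with "fx", "fy", "cx", "cy" (pixels), "camera_from_world" (4x4, takes a point from world to camera coordinates). Camera axes: x right, y down, z forward; pixel columns grow to the right and rows downward; lengths in m; the calibration is good to about 2 mm. A picture is of the moment at which its call begins: read the wrist's pose just before it. camera_model takes no time and is no camera call; for the wrist camera it gives the pose at the moment of the call.
- r.finish_job(): hands the job in, once; it reports no verdict.
Trained networks look in the newest picture that a camera, given by its name, has taken for a name from the list of things; names that differ only in an ending like _2 or _b are one class to them, and where a whole thing is asked for, a point or a joint stands for the part that bears it (a point fixed in the world has none). Each returns a list of dicts, best first, with "confidence" (0 to 1); they miss things now and then, are a little off and sometimes report something else, mostly with a low value. They report only what shows in the picture. A call takes as long as a camera call. They do not tell look-alikes from the thing itself.
- cams.trace(camera, name): "mask" (384x512 bool, what is visible of it) and "at" ([column, row] in pixels, amid what is visible of it).
- cams.mark_of(camera, name): "at" ([column, row] in pixels: a listed point, or the origin of a listed thing).
The state is a dict: "clock": time; "q": joint angles; "qd": joint speeds; "joint_torque": joint torques, N m; "tool_pos": TCP position; "eef_rot": TCP orientation; "contact_force": force on the tool from outside, world axes, zero at the start; "moment": the same for the moment, N m; "opening": opening from 0.0 (shut) to 1.0 (fully open).
Only numpy, scipy, OpenCV 4.12 (cv2) and the standard library are available. Lean on these libraries where they do the work, as an engineer would, in place of code of your own. Each camera call takes 0.05 s, during which the arm holds its last target.

## Working session

There is one attempt and no reset: what is moved stays moved. The work goes in short steps, Python scripts to look and compute and a tool call to move; the robot and the scene stay as the last step left them, time stands still between calls to the robot, and variables do not carry over. Pictures are saved under pics/ and viewed, and the job is handed in when it is done.

Besides the shell and the picture viewer there is one more tool, called after ">>>" by a JSON object that holds its "name" and its "arguments". drive_tool: Moves the arm, as the interface text tells. Its arguments: {"type":"object","properties":{"series":{"type":"array","items":{"type":"array","items":{"type":"array","items":{"type":"number"}}}},"force":{"type":"number"}},"required":["series"]}

```bash
mkdir -p pics; python3 - <<'E'
from plant import sensors,cams,r
import cv2,numpy as np
s=sensors.get_state();print({k:np.round(v,3) for k,v in s.items()}, r.grip_depth)
for n in ["scene","side","wrist"]:
    im=cams.snapshot(n);cv2.imwrite(f"pics/{n}0.png",im)
    m=cams.camera_model(n);print(n,m["fx"],np.round(np.linalg.inv(m["camera_from_world"]),3).tolist())
    for o in ["bar","jig","block"]:
        print(o,[(np.round(d["at"],0).tolist(),round(d["confidence"],2)) for d in cams.trace(n,o)])
E
```

```text
{'clock': np.float64(0.0), 'q': array([ 0.034,  0.69 , -0.195,  1.566,  0.157,  0.902, -0.215]), 'qd': array([ 0.001,  0.001, -0.   , -0.001,  0.   , -0.001,  0.001]), 'joint_torque': array([ 0.0000e+00, -5.2757e+01, -1.2670e+00, -1.5343e+01, -5.3000e-02,
        7.0000e-03,  0.0000e+00]), 'tool_pos': array([ 0.624, -0.   ,  0.238]), 'eef_rot': array([ 0.707,  0.707, -0.001, -0.001]), 'contact_force': array([ 0.077, -0.259, -0.533]), 'moment': array([ 0.049, -0.04 , -0.015]), 'opening': np.float64(0.997)} -0.0187
scene 364.8886790170148 [[0.52, 0.668, -0.532, 1.069], [0.854, -0.418, 0.311, -0.38], [-0.015, -0.616, -0.788, 0.851], [0.0, 0.0, 0.0, 1.0]]
bar [([127.0, 179.0], 0.93), ([193.0, 244.0], 0.8), ([93.0, 293.0], 0.58)]
jig [([304.0, 173.0], 0.82), ([289.0, 174.0], 0.4)]
block [([153.0, 295.0], 0.93)]
side 356.64131861386744 [[-0.961, -0.197, 0.194, 0.267], [-0.276, 0.627, -0.728, 0.922], [0.022, -0.753, -0.657, 0.909], [0.0, 0.0, 0.0, 1.0]]
bar [([268.0, 154.0], 0.83), ([254.0, 225.0], 0.63), ([339.0, 158.0], 0.58), ([284.0, 124.0], 0.53)]
jig [([245.0, 228.0], 0.86)]
block []
wrist 297.605811735084 [[1.0, 0.001, -0.0, 0.626], [0.001, -0.963, -0.269, 0.069], [-0.001, 0.269, -0.963, 0.384], [0.0, 0.0, 0.0, 1.0]]
bar [([235.0, 333.0], 0.92)]
jig [([168.0, 82.0], 0.72)]
block []
```

View pics/scene0.png

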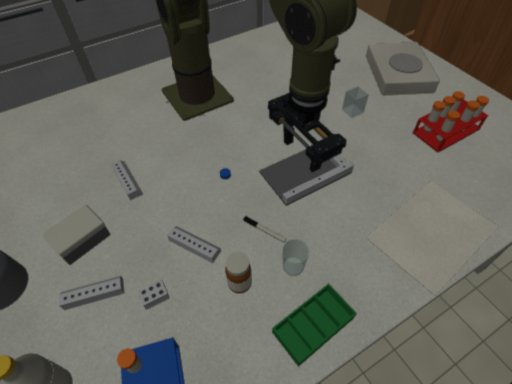

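View pics/side0.png

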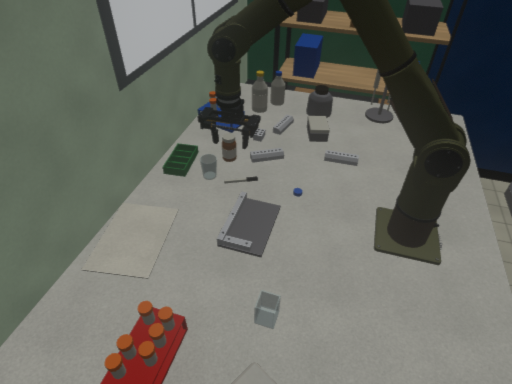

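View pics/wrist0.png

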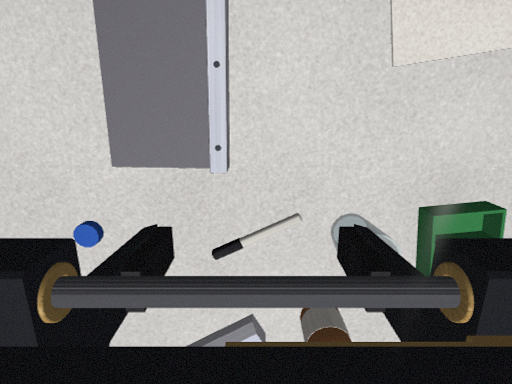

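```bash
cat > h.py <<'E'
from plant import sensors,cams,r
import cv2,numpy as np
def ray(m,p):
    T=np.linalg.inv(m["camera_from_world"]);d=T[:3,:3]@np.array([(p[0]-m["cx"])/m["fx"],(p[1]-m["cy"])/m["fy"],1.]);return T[:3,3],d
def atz(m,p,z):
    o,d=ray(m,p);return o+d*(z-o[2])/d[2]
def tri(L):
    A=np.zeros((3,3));b=np.zeros(3)
    for m,p in L:
        o,d=ray(m,p);d=d/np.linalg.norm(d);P=np.eye(3)-np.outer(d,d);A+=P;b+=P@o
    X=np.linalg.solve(A,b);return X
def proj(m,X):
    c=m["camera_from_world"]@np.append(X,1);return np.array([m["fx"]*c[0]/c[2]+m["cx"],m["fy"]*c[1]/c[2]+m["cy"]])
E
python3 - <<'E'
from h import *
m=cams.camera_model("scene")
for p in [(127,179),(193,244),(93,293)]: print(p,atz(m,p,.03).round(3))
for n in("scene","side"):
  m=cams.camera_model(n)
  for o in ["block","beaker","cap","reagent","tipbox","marker","coplin"]:
    cams.snapshot(n)
    print(n,o,[(np.round(d["at"]).tolist(),round(d["confidence"],2),atz(m,d["at"],0.0).round(3).tolist()) for d in cams.trace(n,o)[:2]])
im=cv2.imread("pics/scene0.png")
c=lambda im,x0,x1,y0,y1:cv2.resize(im[y0:y1,x0:x1],(400,400),interpolation=cv2.INTER_CUBIC)
cv2.imwrite("pics/crop0.png",np.hstack([c(im,150,240,205,295),c(im,80,170,135,225)]))
E
```

```text
(127, 179) [ 0.283 -0.356  0.03 ]
(193, 244) [ 0.583 -0.285  0.03 ]
(93, 293) [ 0.577 -0.541  0.03 ]
scene block [([152.0, 295.0], 0.62, [0.641, -0.426, 0.0])]
scene beaker [([297.0, 256.0], 0.8, [0.739, -0.068, 0.0]), ([152.0, 298.0], 0.58, [0.648, -0.429, 0.0])]
scene cap [([222.0, 179.0], 0.67, [0.408, -0.109, 0.0])]
scene reagent [([238.0, 273.0], 0.73, [0.699, -0.219, 0.0]), ([194.0, 243.0], 0.52, [0.564, -0.278, 0.0])]
scene tipbox [([76.0, 235.0], 0.71, [0.371, -0.539, 0.0])]
scene marker [([261.0, 227.0], 0.57, [0.615, -0.1, 0.0])]
scene coplin [([354.0, 101.0], 0.63, [0.336, 0.472, 0.0])]
side block [([256.0, 131.0], 0.52, [0.672, -0.473, 0.0]), ([232.0, 216.0], 0.4, [0.594, 0.095, 0.0])]
side beaker [([210.0, 168.0], 0.64, [0.772, -0.14, 0.0])]
side cap []
side reagent [([230.0, 151.0], 0.84, [0.733, -0.28, 0.0]), ([268.0, 311.0], 0.42, [0.374, 0.409, 0.0])]
side tipbox [([317.0, 130.0], 0.74, [0.399, -0.573, 0.0])]
side marker [([243.0, 177.0], 0.43, [0.624, -0.125, 0.0]), ([228.0, 150.0], 0.42, [0.747, -0.281, 0.0])]
side coplin [([266.0, 308.0], 0.82, [0.383, 0.405, 0.0])]
```

View pics/crop0.png

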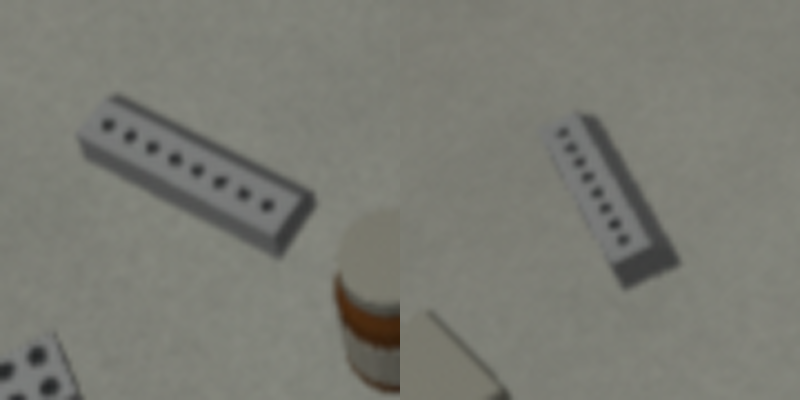

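Bar candidates in the scene view: (193,244) y≈-0.285, (127,179) y≈-0.356 and (93,293) y≈-0.541. The first has the largest y, so it is farthest left. The crop shows eight wells and a dark bevel strip. Next I'll look at the jig and the bar with the wrist camera.

>>> {"name": "drive_tool", "arguments": {"series": [[[-20, 40, 20, 0, 88], [-20, 40, 20, 0, 88], [-20, 40, 20, 0, 88], [0, 0, 0, 0, 88], [0, 0, 0, 0, 88]]]}}

```text
clock: 2.5
tool_pos: [0.5649, 0.1212, 0.2994]
eef_rot: [0.706, 0.708, 0.001, 0.0]
contact_force: [0.4, -0.2, 0.3]
opening: 1.001
```

```bash
python3 - <<'E'
from h import *
import pickle
m=cams.camera_model("wrist");im=cams.snapshot("wrist");cv2.imwrite("pics/w1.png",im);pickle.dump(m,open("w1.pkl","wb"))
for o in["jig","jig_fence","jig_stop","jig_bed"]:
  print(o,[(np.round(d["at"],1).tolist(),round(d["confidence"],2)) for d in cams.mark_of("wrist",o)])
E
```

```text
jig [([224.2, 159.8], 0.84)]
jig_fence [([265.1, 161.1], 0.7)]
jig_stop [([228.6, 86.8], 0.57)]
jig_bed [([227.4, 158.0], 0.85)]
```

View pics/w1.png

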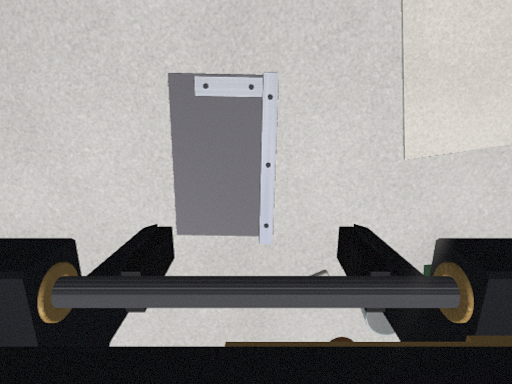

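Whole jig in view: bed corners near (169,73), (177,235); fence along cols 262–277, stop at top (195–262, 77–96). I'll take a second view for height.

>>> {"name": "drive_tool", "arguments": {"series": [[[-30, -30, -20, 0, 88], [-30, -30, -20, 0, 88], [0, 0, -20, 0, 88], [0, 0, 0, 0, 88], [0, 0, 0, 0, 88]]]}}

```text
clock: 3.25
tool_pos: [0.5059, 0.0601, 0.2389]
eef_rot: [0.707, 0.707, 0.0, 0.0]
contact_force: [-0.2, 0.3, 1.2]
opening: 1.002
```

```bash
python3 - <<'E'
from h import *
import pickle
m=cams.camera_model("wrist");im=cams.snapshot("wrist");cv2.imwrite("pics/w2.png",im);pickle.dump(m,open("w2.pkl","wb"))
a=cv2.imread("pics/w1.png")[55:255,140:300];cv2.imwrite("pics/w1c.png",cv2.resize(a,None,fx=3,fy=3,interpolation=cv2.INTER_CUBIC))
print(cams.camera_model("wrist")["camera_from_world"].round(3))
E
```

```text
[[ 1.     0.001  0.002 -0.508]
 [ 0.    -0.963  0.268  0.021]
 [ 0.002 -0.268 -0.963  0.405]
 [ 0.     0.     0.     1.   ]]
```

View pics/w2.png

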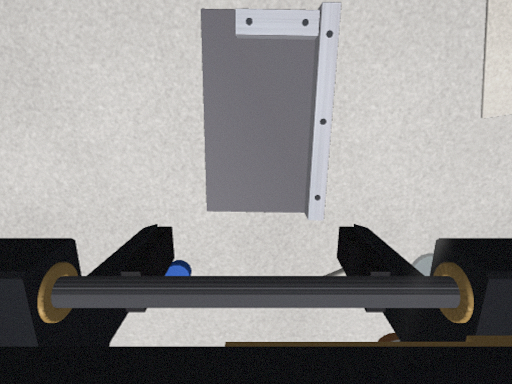

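View pics/w1c.png

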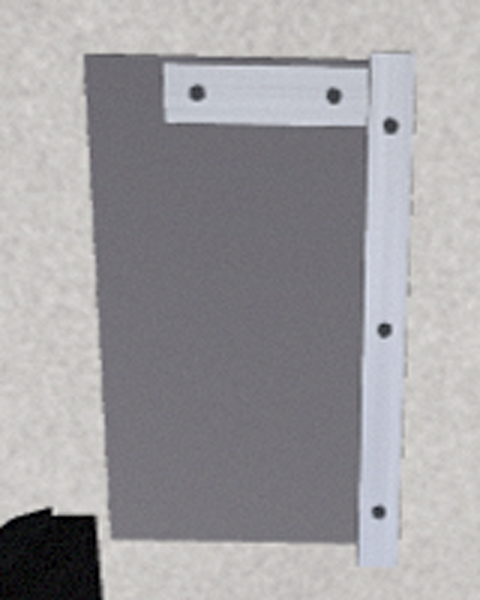

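>>> {"name": "drive_tool", "arguments": {"series": [[[20, -50, 10, 0, 88], [20, -50, 10, 0, 88], [20, -50, 10, 0, 88], [10, -50, 10, 0, 88], [10, -50, 10, 0, 88], [10, -50, 10, 0, 88], [0, 0, 0, 0, 88], [0, 0, 0, 0, 88]]]}}

```text
clock: 4.1
tool_pos: [0.5897, -0.2223, 0.2959]
eef_rot: [0.708, 0.706, 0.001, 0.001]
contact_force: [0.3, 1.2, -0.0]
opening: 0.998
```

```bash
python3 - <<'E'
from h import *
import pickle
m=cams.camera_model("wrist");im=cams.snapshot("wrist");cv2.imwrite("pics/w3.png",im);pickle.dump(m,open("w3.pkl","wb"))
for o in["bar","bar_bevel"]:
  print(o,[(np.round(d["at"],1).tolist(),round(d["confidence"],2)) for d in cams.mark_of("wrist",o)])
E
```

```text
bar [([241.2, 337.6], 0.98), ([50.3, 241.2], 0.98), ([242.8, 192.0], 0.62), ([378.8, 63.9], 0.59)]
bar_bevel [([232.0, 346.7], 0.81), ([235.6, 195.1], 0.75), ([38.9, 242.2], 0.7)]
```

View pics/w3.png

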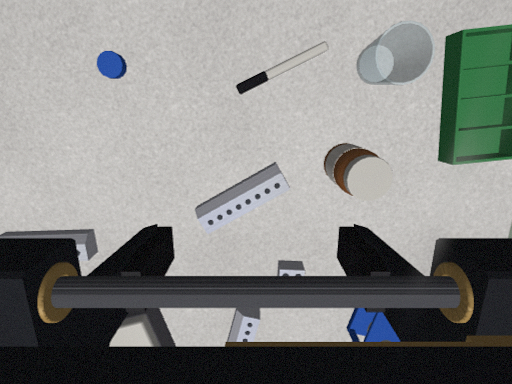

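The wrist view shows the wanted bar at (242,195): wells row (210,222)–(277,186), bevel on the upper-left side (toward -x,+y), and the amber jar near its right end. The three other bars are lower or left in the picture, further right for the robot. I'll take a second bar view now.

>>> {"name": "drive_tool", "arguments": {"series": [[[-10, -20, -20, 0, 88], [-10, -20, -20, 0, 88], [-10, 0, -20, 0, 88], [0, 0, 0, 0, 88], [0, 0, 0, 0, 88]]]}}

```text
clock: 4.75
tool_pos: [0.5596, -0.2593, 0.2356]
eef_rot: [0.706, 0.708, 0.001, -0.0]
contact_force: [-0.3, -0.3, 0.0]
opening: 1.001
```

```bash
python3 - <<'E'
from h import *
import pickle
m=cams.camera_model("wrist");im=cams.snapshot("wrist");cv2.imwrite("pics/w4.png",im);pickle.dump(m,open("w4.pkl","wb"))
z=lambda f,x,y:cv2.resize(cv2.imread(f)[y:y+90,x:x+130],None,fx=6,fy=6,interpolation=cv2.INTER_CUBIC)
cv2.imwrite("pics/w3c.png",z("pics/w3.png",180,152))
d=cams.mark_of("wrist","bar");print([(np.round(e["at"]),e["confidence"]) for e in d])
E
```

```text
[(array([255., 348.]), 0.92), (array([260., 180.]), 0.75), (array([ 42., 233.]), 0.7), (array([381., 142.]), 0.53)]
```

View pics/w3c.png

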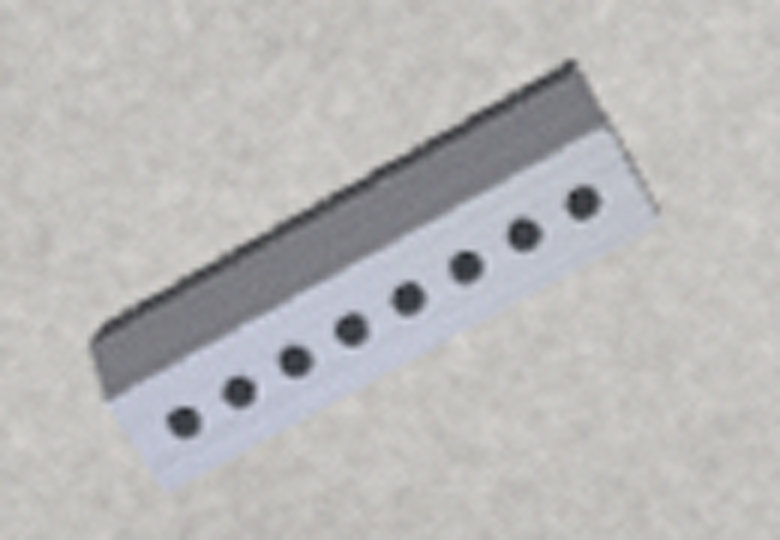

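View pics/w4.png

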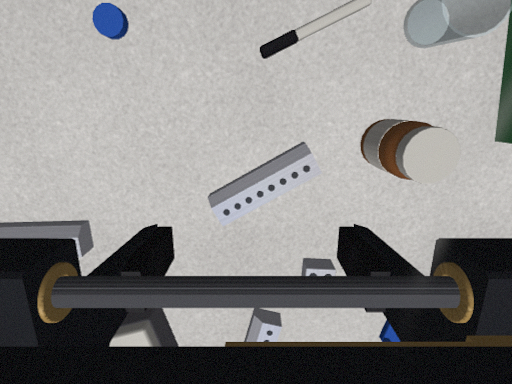

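The crop confirms eight wells with the bevel on the (-x,+y) side. I'll triangulate the wells, the fence screws and the jig's corners.

```bash
cat > fit.py <<'E'
from h import *
import pickle
def blobs(f,x0,y0,x1,y1,th,amin=6,amax=60):
    g=cv2.cvtColor(cv2.imread(f),cv2.COLOR_BGR2GRAY)[y0:y1,x0:x1].astype(float)
    k=4;g=cv2.resize(g,None,fx=k,fy=k,interpolation=cv2.INTER_CUBIC)
    n,l,s,c=cv2.connectedComponentsWithStats((g<th).astype(np.uint8))
    o=[]
    for i in range(1,n):
        w,h,a=s[i,2],s[i,3],s[i,4]/k/k
        if amin<a<amax and max(w,h)<2*min(w,h): o.append(((c[i]+.5)/k-.5+[x0,y0]))
    return np.array(o)
E
python3 - <<'E'
from fit import *
M={i:pickle.load(open(f"w{i}.pkl","rb")) for i in(1,2,3,4)}
a=blobs("pics/w3.png",200,165,292,232,95,3,30);b=blobs("pics/w4.png",215,150,315,225,95,3,40)
print(len(a),len(b))
a=a[a[:,0].argsort()];b=b[b[:,0].argsort()]
print(a.round(1).tolist(),b.round(1).tolist())
if len(a)==len(b):
  X=np.array([tri([(M[3],p),(M[4],q)]) for p,q in zip(a,b)]);print(X.round(4))
f1=blobs("pics/w1.png",185,75,280,240,80,3,40);f2=blobs("pics/w2.png",236,5,340,215,80,3,60)
print(f1.round(1).tolist(),f2.round(1).tolist())
z=lambda f,x,y,w,h,k:cv2.resize(cv2.imread(f)[y:y+h,x:x+w],None,fx=k,fy=k,interpolation=cv2.INTER_CUBIC)
cv2.imwrite("pics/w2a.png",z("pics/w2.png",190,0,160,110,5));cv2.imwrite("pics/w2b.png",z("pics/w2.png",190,115,160,115,5))
E
```

```text
8 8
[[210.2, 221.8], [219.5, 216.8], [228.7, 211.7], [238.1, 206.5], [247.6, 201.2], [257.2, 196.0], [266.8, 190.6], [276.6, 185.3]] [[226.1, 211.8], [237.2, 205.8], [248.2, 199.7], [259.6, 193.6], [270.9, 187.3], [282.5, 181.1], [294.3, 174.6], [306.1, 168.3]]
[[ 0.5247 -0.3145  0.0311]
 [ 0.5386 -0.3068  0.0305]
 [ 0.5524 -0.2989  0.0303]
 [ 0.5663 -0.2906  0.0315]
 [ 0.5801 -0.283   0.0303]
 [ 0.5941 -0.2753  0.0295]
 [ 0.6078 -0.2668  0.0316]
 [ 0.6218 -0.2593  0.0301]]
[[205.2, 85.5], [250.7, 86.5], [269.7, 96.5], [267.7, 164.4], [265.8, 225.1]] [[248.6, 20.8], [304.9, 21.8], [329.1, 33.5], [322.6, 121.0], [316.9, 197.0]]
```

View pics/w2a.png

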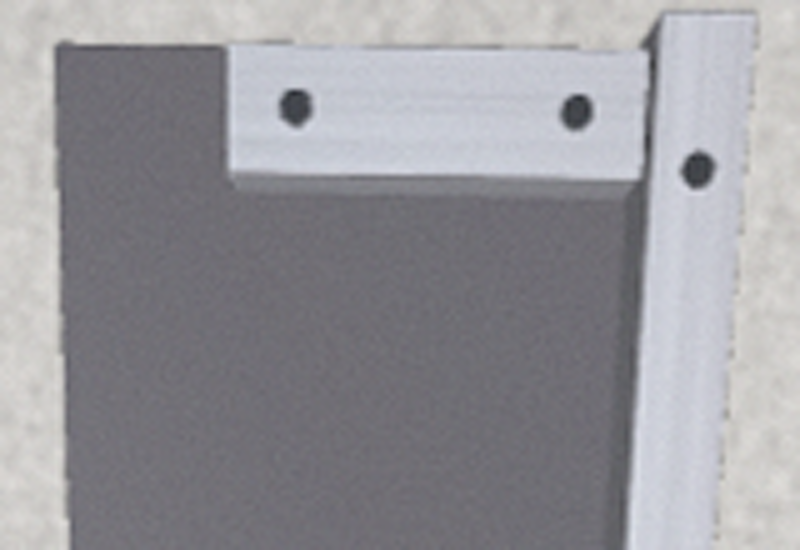

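View pics/w2b.png

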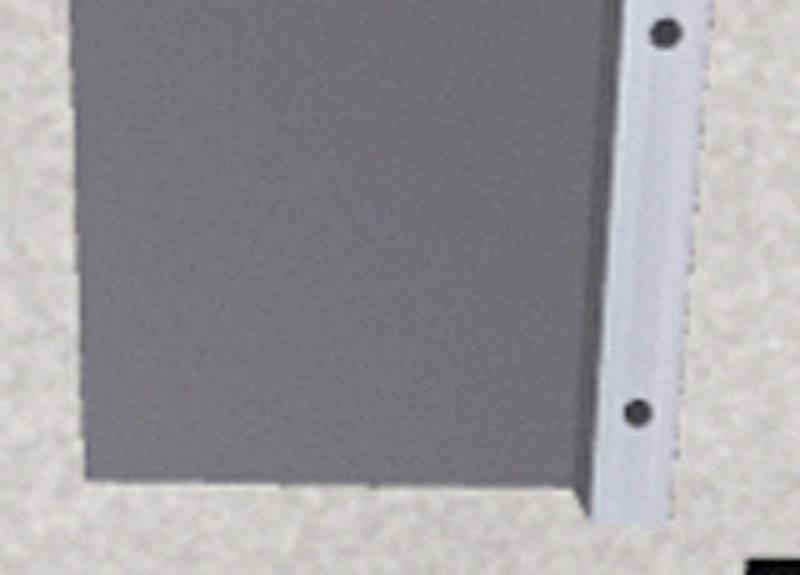

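```bash
python3 - <<'E'
from fit import *
from scipy.optimize import least_squares
M={i:pickle.load(open(f"w{i}.pkl","rb")) for i in(1,2)}
f1=[[205.2, 85.5], [250.7, 86.5], [269.7, 96.5], [267.7, 164.4], [265.8, 225.1]]; f2=[[248.6, 20.8], [304.9, 21.8], [329.1, 33.5], [322.6, 121.0], [316.9, 197.0]]
for p,q in zip(f1,f2):print(tri([(M[1],p),(M[2],q)]).round(4))
# corners: w2 crop px/5+offset ; w1 crop px/3 + (140,55)
c2=lambda x,y,yo=0:((x+.5)/5-.5+190,(y+.5)/5-.5+yo); c1=lambda x,y:((x+.5)/3-.5+140,(y+.5)/3-.5+55)
P={ # jig coords : (w1,w2)
(-75,120,10):(c1(85,54),c2(55,44)),
(-75,-120,10):(c1(111,538),c2(85,480,115)),
(55,-120,38):(c1(358,565),c2(591,521,115)),
(75,-120,38):(c1(397,567),c2(668,525,115)),
(55,120,38):(c1(369,52),c2(664,12)),
(75,120,38):(c1(415,52),c2(757,14)),
(-35,90,30):(c1(164,122),c2(230,172)),
(-35,115,30):(c1(164,63),c2(226,45)),
}
for k,(p,q) in P.items(): print(k,tri([(M[1],p),(M[2],q)]).round(4))
def res(v):
    c,s=np.cos(v[2]),np.sin(v[2]);o=[]
    for k,(p,q) in P.items():
        x,y,z=np.array(k)/1000;X=np.array([v[0]+c*x-s*y,v[1]+s*x+c*y,z+v[3]])
        o+=list(proj(M[1],X)-p)+list(proj(M[2],X)-q)
    return np.array(o)
R=least_squares(res,[.55,.15,0,0],loss="soft_l1");v=R.x;print(v.round(4),np.abs(R.fun).round(1))
c,s=np.cos(v[2]),np.sin(v[2])
for n,(x,y) in dict(home=(35,20),pre=(0,10)).items():print(n,(v[0]+(c*x-s*y)/1e3,v[1]+(s*x+c*y)/1e3))
E
```

```text
[0.5001 0.2189 0.0306]
[0.56   0.2179 0.0313]
[0.5849 0.2051 0.0382]
[0.5836 0.1153 0.0376]
[0.5822 0.0253 0.038 ]
(-75, 120, 10) [0.446 0.237 0.008]
(-75, -120, 10) [ 0.442  -0.0027  0.0078]
(55, -120, 38) [ 0.5723 -0.0027  0.0392]
(75, -120, 38) [ 0.5917 -0.0042  0.038 ]
(55, 120, 38) [0.5757 0.2346 0.0383]
(75, 120, 38) [0.5954 0.235  0.036 ]
(-35, 90, 30) [0.4857 0.2063 0.0317]
(-35, 115, 30) [0.4855 0.2315 0.0266]
[ 0.519   0.1161 -0.0146 -0.0024] [0.2 0.2 0.1 0.1 0.2 0.1 0.2 0.  0.1 0.1 0.5 0.7 0.2 0.4 0.1 0.1 0.3 0.
 0.8 0.1 0.5 0.3 0.1 0.2 0.5 0.  0.4 0.3 0.1 0.3 0.3 0.2]
home (np.float64(0.5543163026145078), np.float64(0.13558685598395698))
pre (np.float64(0.5191736831286375), np.float64(0.12610021824072418))
```

Bar: origin (0.570,-0.282), yaw -60.4°, top at z≈0.0305 (matches the text). Jig: (0.519,0.1155), yaw -0.0146 rad. Moving over the bar and turning -1.054.

>>> {"name": "drive_tool", "arguments": {"series": [[[2, -3, -15, -0.15, 88], [2, -3, -15, -0.15, 88], [2, -3, -15, -0.15, 88], [2, -3, -15, -0.15, 88], [2, -3, -15, -0.15, 88], [1, -3, -20, -0.15, 88], [0, -3, -20, -0.15, 88], [0, -1, -25, -0.004, 88], [0, 0, -25, 0, 88], [0, 0, 0, 0, 88]]]}}

```text
clock: 5.85
tool_pos: [0.5693, -0.2811, 0.0679]
eef_rot: [0.967, 0.257, -0.001, -0.002]
contact_force: [0.3, 0.7, -0.4]
opening: 0.997
```

```bash
python3 - <<'E'
from h import *
s=sensors.get_state();print(s["tool_pos"].round(4),s["eef_rot"].round(4),s["q"].round(2))
R=cv2.imwrite("pics/w5.png",cams.snapshot("wrist"))
from scipy.spatial.transform import Rotation as Ro
y=Ro.from_quat(s["eef_rot"]).as_matrix()[:,1];print(np.degrees(np.arctan2(y[1],y[0])))
E
```

```text
[ 0.5693 -0.2811  0.0679] [ 0.9665  0.2565 -0.0012 -0.0018] [ 0.35  0.93  0.07  1.65 -0.11  0.57 -0.57]
-60.26975678923207
```

View pics/w5.png

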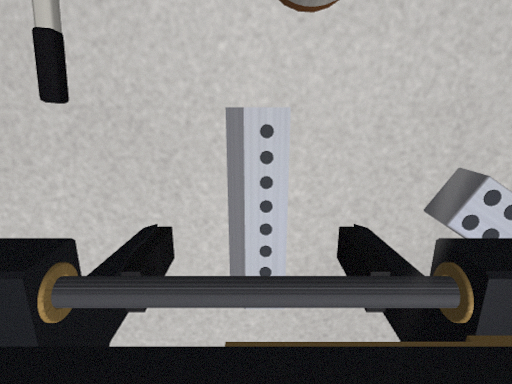

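The bar is upright in the picture (cols 228–288), centred between the fingers, with the bevel on the left. Descending and gripping.

>>> {"name": "drive_tool", "arguments": {"series": [[[0, 0, -35, 0, 88], [0, 0, -25, 0, 88], [0, 0, -5, 0, 88], [0, 0, 0, 0, 88], [0, 0, 0, 0, 34], [0, 0, 0, 0, 34], [0, 0, 0, 0, 34], [0, 0, 0, 0, 34], [0, 0, 0, 0, 34], [0, 0, 0, 0, 34]]], "force": 40}}

```text
clock: 6.9
tool_pos: [0.5696, -0.2832, 0.0051]
eef_rot: [0.967, 0.256, -0.0, -0.0]
contact_force: [-2.2, 3.4, 1.8]
opening: 0.482
```

>>> {"name": "drive_tool", "arguments": {"series": [[[0, 0, 0, 0, 34], [0, 0, 0, 0, 34], [0, 0, 20, 0, 34], [0, 0, 30, 0, 34], [0, 0, 0, 0, 34]]]}}

```text
clock: 7.4
tool_pos: [0.5718, -0.2847, 0.0578]
eef_rot: [0.967, 0.255, 0.002, 0.002]
contact_force: [0.4, -0.1, -3.7]
opening: 0.454
```

```bash
python3 - <<'E'
from h import *
s=sensors.get_state();print(s["tool_pos"].round(4),s["contact_force"].round(1),s["opening"]*88.1)
cv2.imwrite("pics/w6.png",cams.snapshot("wrist"))
E
```

```text
[ 0.5718 -0.2847  0.0578] [ 0.4 -0.1 -3.7] 39.981468317340706
```

View pics/w6.png

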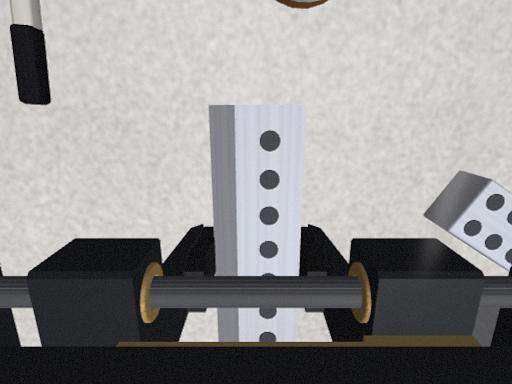

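The bar is held (opening 40 mm, 3.7 N weight). Lift, turn +1.04, carry to the jig with a gap to fence and stop.

>>> {"name": "drive_tool", "arguments": {"series": [[[0, 0, 40, 0, 34], [0, 0, 45, 0, 34], [0, 0, 45, 0, 34], [-6, 30, 0, 0.13, 34], [-6, 40, 0, 0.13, 34], [-6, 45, 0, 0.13, 34], [-6, 45, 0, 0.13, 34], [-7, 45, 0, 0.13, 34], [-7, 45, 0, 0.13, 34], [-7, 45, 0, 0.13, 34]]]}}

```text
clock: 8.45
tool_pos: [0.5233, 0.0134, 0.1835]
eef_rot: [0.754, 0.656, -0.001, -0.001]
contact_force: [1.2, -0.1, -3.2]
opening: 0.451
```

>>> {"name": "drive_tool", "arguments": {"series": [[[-7, 45, 0, 0.13, 34], [0, 40, 0, 0, 34], [0, 20, 0, 0, 34], [0, 0, -40, 0, 34], [0, 0, -40, 0, 34], [0, 0, -30, 0, 34], [0, 0, 0, 0, 34], [0, 0, 0, 0, 34]]]}}

```text
clock: 9.25
tool_pos: [0.517, 0.1166, 0.0743]
eef_rot: [0.712, 0.702, -0.001, -0.001]
contact_force: [0.5, -1.0, -3.2]
opening: 0.447
```

```bash
python3 - <<'E'
from h import *
import pickle
s=sensors.get_state();print(s["tool_pos"].round(4),s["eef_rot"].round(4),s["contact_force"].round(1),s["q"].round(2))
pickle.dump(cams.camera_model("wrist"),open("w7.pkl","wb"))
cv2.imwrite("pics/w7.png",cams.snapshot("wrist"))
cv2.imwrite("pics/s7.png",cams.snapshot("scene"))
E
```

```text
[0.517  0.1166 0.0743] [ 7.121e-01  7.021e-01 -1.000e-03 -6.000e-04] [ 0.5 -1.  -3.2] [-0.26  0.83 -0.08  1.98  0.17  0.34 -0.49]
```

View pics/w7.png

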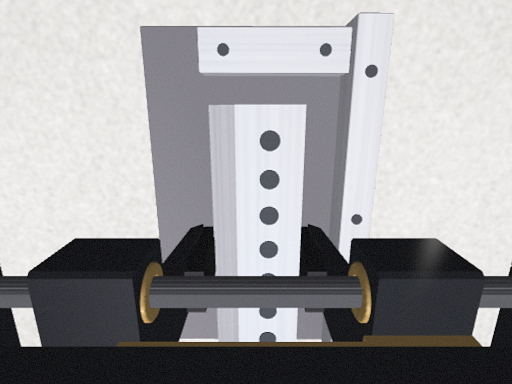

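View pics/s7.png

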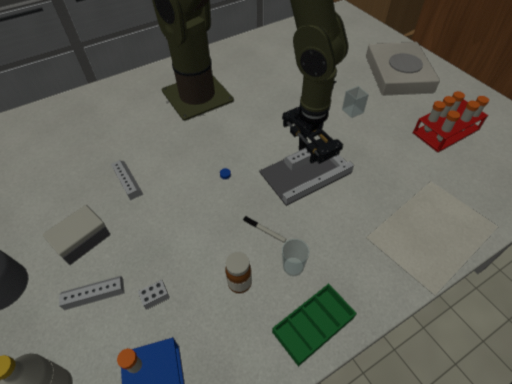

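The bar hangs over the bed, aligned, bevel on the left (away from the fence), with clear gaps to the stop (row 75 vs 105) and the fence. Lowering gently.

>>> {"name": "drive_tool", "arguments": {"series": [[[0, 0, -30, 0, 34], [0, 0, -20, 0, 34], [0, 0, -4, 0, 34], [0, 0, -2, 0, 34], [0, 0, 0, 0, 34], [0, 0, 0, 0, 34]]]}}

```text
clock: 9.95
tool_pos: [0.5185, 0.1169, 0.0202]
eef_rot: [0.712, 0.702, 0.001, 0.001]
contact_force: [-0.0, 1.1, -2.6]
opening: 0.448
```

>>> {"name": "drive_tool", "arguments": {"series": [[[0, 0, -1, 0, 34], [0, 0, -1, 0, 34], [0, 0, 0, 0, 34]]]}}

```text
clock: 10.25
tool_pos: [0.5177, 0.1168, 0.0171]
eef_rot: [0.712, 0.702, 0.0, 0.0]
contact_force: [-0.4, 0.7, -3.3]
opening: 0.453
```

>>> {"name": "drive_tool", "arguments": {"series": [[[0, 0, -1, 0, 34], [0, 0, -1, 0, 34], [0, 0, 0, 0, 34]]]}}

```text
clock: 10.55
tool_pos: [0.5177, 0.1167, 0.015]
eef_rot: [0.712, 0.702, 0.0, 0.0]
contact_force: [0.2, 0.4, -2.5]
opening: 0.448
```

>>> {"name": "drive_tool", "arguments": {"series": [[[0, 0, -1, 0, 34], [0, 0, 0, 0, 34]]]}}

```text
clock: 10.75
tool_pos: [0.5177, 0.1167, 0.015]
eef_rot: [0.712, 0.702, 0.0, 0.0]
contact_force: [-1.4, 0.6, 7.2]
opening: 0.444
```

Seated on the bed (about 10 N). Easing off a little and sliding toward the stop.

>>> {"name": "drive_tool", "arguments": {"series": [[[0, 4, 0.5, 0, 34], [0, 4, 0, 0, 34], [0, 4, 0, 0, 34], [0, 3, 0, 0, 34], [0, 1, 0, 0, 34], [0, 0, 0, 0, 34]]]}}

```text
clock: 11.35
tool_pos: [0.5181, 0.1325, 0.015]
eef_rot: [0.712, 0.702, 0.0, 0.001]
contact_force: [0.4, -1.4, 6.8]
opening: 0.448
```

>>> {"name": "drive_tool", "arguments": {"series": [[[0, 1, 0, 0, 34], [0, 1, 0, 0, 34], [0, 0, 0, 0, 34]]]}}

```text
clock: 11.65
tool_pos: [0.5181, 0.1341, 0.015]
eef_rot: [0.712, 0.702, -0.0, 0.001]
contact_force: [0.9, -2.2, 6.0]
opening: 0.451
```

>>> {"name": "drive_tool", "arguments": {"series": [[[0, 1, 0, 0, 34], [0, 1, 0, 0, 34], [0, 0, 0, 0, 34]]]}}

```text
clock: 11.95
tool_pos: [0.5181, 0.1358, 0.015]
eef_rot: [0.712, 0.702, -0.0, 0.001]
contact_force: [-0.3, -3.4, 5.9]
opening: 0.452
```

```bash
python3 - <<'E'
from h import *
s=sensors.get_state();print(s["tool_pos"].round(4),s["contact_force"].round(1))
im=cams.snapshot("wrist");cv2.imwrite("pics/w8.png",cv2.resize(im[0:260,120:420],None,fx=2,fy=2))
E
```

```text
[0.5181 0.1358 0.015 ] [-0.3 -3.4  5.9]
```

View pics/w8.png

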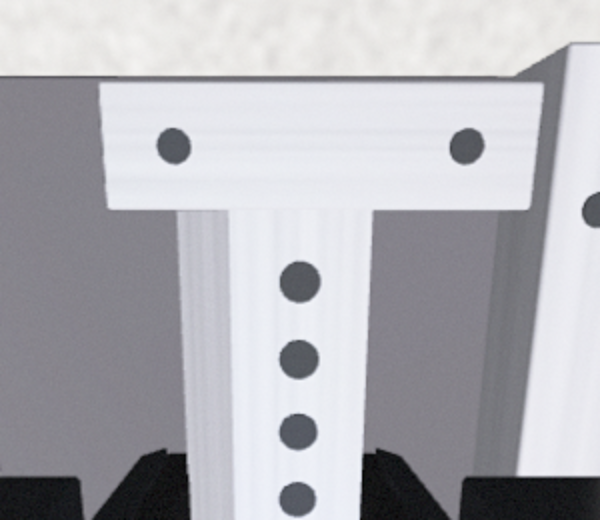

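The bar's end appears flush with the stop edge (row 209 of the crop). Pushing on for a clear force rise.

>>> {"name": "drive_tool", "arguments": {"series": [[[0, 1, 0, 0, 34], [0, 0, 0, 0, 34]]]}}

```text
clock: 12.2
tool_pos: [0.5181, 0.1358, 0.015]
eef_rot: [0.713, 0.702, -0.001, 0.001]
contact_force: [0.7, -5.6, 6.3]
opening: 0.453
```

>>> {"name": "drive_tool", "arguments": {"series": [[[0, 1, 0, 0, 34], [0, 0, 0, 0, 34]]]}}

```text
clock: 12.4
tool_pos: [0.518, 0.1358, 0.015]
eef_rot: [0.713, 0.701, -0.001, 0.001]
contact_force: [0.8, -5.8, 6.2]
opening: 0.448
```

>>> {"name": "drive_tool", "arguments": {"series": [[[0, 3, 0, 0, 34], [0, 0, 0, 0, 34]]]}}

```text
clock: 12.6
tool_pos: [0.5179, 0.1358, 0.015]
eef_rot: [0.714, 0.7, -0.003, 0.003]
contact_force: [0.1, -12.5, 7.7]
opening: 0.448
```

>>> {"name": "drive_tool", "arguments": {"series": [[[0, 0, 0, 0, 34], [0, 0, 0, 0, 34]]]}}

```text
clock: 12.8
tool_pos: [0.5179, 0.1359, 0.015]
eef_rot: [0.714, 0.7, -0.003, 0.002]
contact_force: [0.7, -11.7, 6.8]
opening: 0.455
```

Contact with the stop at about 12 N (y=0.1358, as computed for home). Relax, release and lift.

>>> {"name": "drive_tool", "arguments": {"series": [[[0, -3, 0, 0, 34], [0, 0, 0, 0, 34], [0, 0, 0, 0, 56], [0, 0, 0, 0, 56], [0, 0, 0, 0, 56], [0, 0, 0, 0, 56], [0, 0, 20, 0, 56], [0, 0, 30, 0, 56], [0, 0, 30, 0, 56], [0, 0, 0, 0, 56]]]}}

```text
clock: 13.8
tool_pos: [0.5199, 0.1398, 0.0976]
eef_rot: [0.712, 0.702, 0.003, 0.001]
contact_force: [1.0, -0.7, 0.1]
opening: 0.635
```

```bash
python3 - <<'E'
from h import *
import pickle
s=sensors.get_state();print(s["tool_pos"].round(4),s["eef_rot"].round(3),s["contact_force"].round(1))
pickle.dump(cams.camera_model("wrist"),open("w9.pkl","wb"))
im=cams.snapshot("wrist");cv2.imwrite("pics/w9.png",im)
E
```

```text
[0.5199 0.1398 0.0976] [0.712 0.702 0.003 0.001] [ 1.  -0.7  0.1]
```

View pics/w9.png

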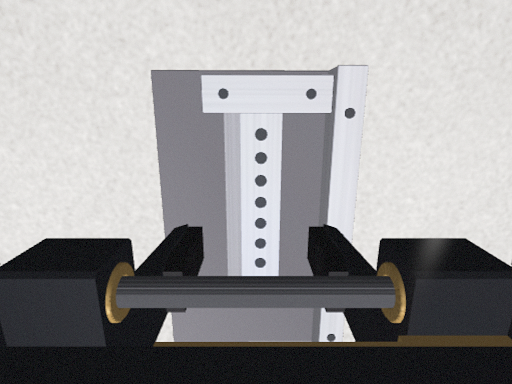

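The bar lies free on the bed, parallel to the fence with its end at the stop (row 113) and a gap to the fence (cols 282–322). Next: quarter turn and move to the bevel side.

>>> {"name": "drive_tool", "arguments": {"series": [[[-5, 0, 0, 0.145, 40], [-5, -1, 0, 0.145, 40], [-5, -1, 0, 0.145, 40], [-5, -1, 0, 0.145, 40], [-5, -1, 0, 0.145, 40], [-5, 0, 0, 0.145, 40], [-5, 0, 0, 0.145, 40], [-5, 0, 0, 0.145, 40], [-5, 0, 0, 0.145, 40], [-3, 0, 0, 0.145, 40]]], "force": 30}}

```text
clock: 14.85
tool_pos: [0.4684, 0.1348, 0.0934]
eef_rot: [0.064, 0.998, -0.0, -0.001]
contact_force: [-0.0, -0.2, -1.0]
opening: 0.459
```

>>> {"name": "drive_tool", "arguments": {"series": [[[0, 0, 0, 0.121, 40], [0, 0, 0, 0, 40], [0, 0, 0, 0, 40]]]}}

```text
clock: 15.15
tool_pos: [0.4692, 0.1348, 0.0937]
eef_rot: [0.008, 1.0, 0.0, -0.001]
contact_force: [-0.5, -0.3, 0.0]
opening: 0.455
```

```bash
python3 - <<'E'
from h import *
import pickle
from scipy.spatial.transform import Rotation as Ro
s=sensors.get_state();print(s["tool_pos"].round(4),s["contact_force"].round(1),s["q"].round(2),s["opening"]*88.1)
y=Ro.from_quat(s["eef_rot"]).as_matrix().round(3);print(y, np.arctan2(y[1,1],y[0,1])-np.pi/2)
pickle.dump(cams.camera_model("wrist"),open("w10.pkl","wb"))
im=cams.snapshot("wrist");cv2.imwrite("pics/w10.png",im)
E
```

```text
[0.4692 0.1348 0.0937] [-0.5 -0.3  0. ] [-0.12  0.79 -0.41  2.08  0.77  0.42  0.41] 40.05168119940331
[[-1.     0.017 -0.002]
 [ 0.017  1.     0.   ]
 [ 0.002  0.    -1.   ]] -0.016998362617246077
```

View pics/w10.png

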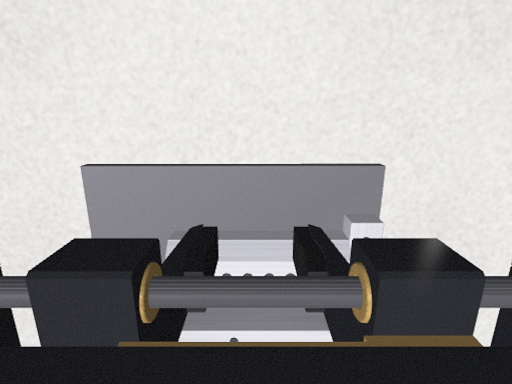

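Fingers now straddle along the bar on its bevel side, tool yaw -0.017. Descending beside the upright face.

>>> {"name": "drive_tool", "arguments": {"series": [[[0, 1, -35, 0, 40], [0, 0, -30, 0, 40], [0, 0, -12, 0, 40], [0, 0, 0, 0, 40], [10, 0, 0, 0, 40], [0, 0, 0, 0, 40]]]}}

```text
clock: 15.8
tool_pos: [0.4812, 0.136, 0.0181]
eef_rot: [0.008, 1.0, 0.001, 0.001]
contact_force: [0.1, 0.2, 0.4]
opening: 0.452
```

>>> {"name": "drive_tool", "arguments": {"series": [[[3, 0, 0, 0, 40], [3, 0, 0, 0, 40], [0, 0, 0, 0, 40]]]}}

```text
clock: 16.1
tool_pos: [0.4862, 0.1357, 0.0178]
eef_rot: [0.007, 1.0, 0.0, 0.0]
contact_force: [-0.4, -0.2, 0.3]
opening: 0.458
```

>>> {"name": "drive_tool", "arguments": {"series": [[[3, 0, 0, 0, 40], [3, 0, 0, 0, 40], [0, 0, 0, 0, 40]]]}}

```text
clock: 16.4
tool_pos: [0.4919, 0.1356, 0.0175]
eef_rot: [0.007, 1.0, 0.0, 0.0]
contact_force: [-0.1, 0.2, -0.3]
opening: 0.453
```

```bash
python3 - <<'E'
from h import *
im=cams.snapshot("wrist");cv2.imwrite("pics/w11.png",im)
im=cams.snapshot("scene");cv2.imwrite("pics/s11.png",cv2.resize(im[110:220,240:380],None,fx=5,fy=5,interpolation=cv2.INTER_CUBIC))
E
```

```text
(no output)
```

View pics/w11.png

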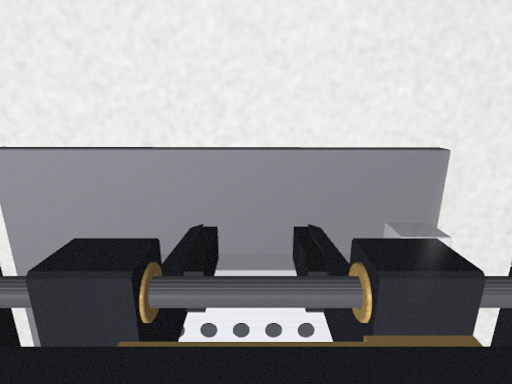

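View pics/s11.png

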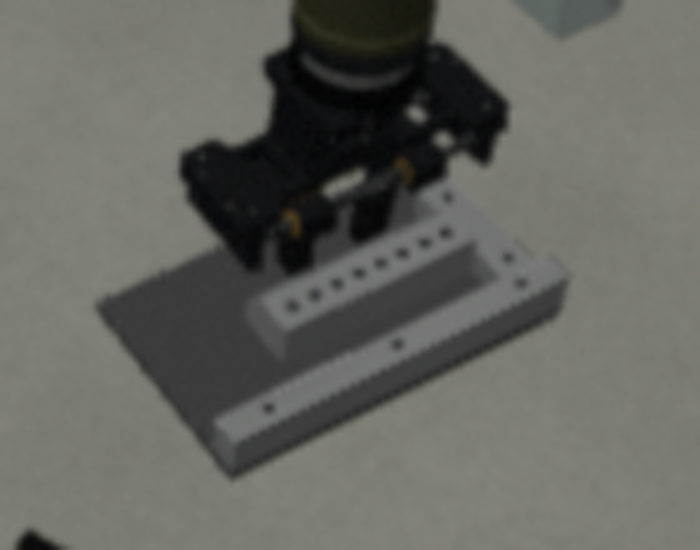

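Scene crop: the bar is flat on the bed, end at the stop, fingers beside its bevelled face, with a gap of about 35 mm to the fence. Pushing along +x.

>>> {"name": "drive_tool", "arguments": {"series": [[[3, 0, 0, 0, 40], [3, 0, 0, 0, 40], [3, 0, 0, 0, 40], [3, 0, 0, 0, 40], [3, 0, 0, 0, 40], [3, 0, 0, 0, 40], [3, 0, 0, 0, 40], [0, 0, 0, 0, 40]]]}}

```text
clock: 17.3
tool_pos: [0.5135, 0.1357, 0.0175]
eef_rot: [0.007, 1.0, 0.0, 0.0]
contact_force: [-0.5, -0.2, 0.0]
opening: 0.455
```

>>> {"name": "drive_tool", "arguments": {"series": [[[3, 0, 0, 0, 40], [3, 0, 0, 0, 40], [0, 0, 0, 0, 40]]]}}

```text
clock: 17.6
tool_pos: [0.5195, 0.1358, 0.0175]
eef_rot: [0.007, 1.0, 0.0, 0.0]
contact_force: [-0.8, -0.0, -0.2]
opening: 0.453
```

>>> {"name": "drive_tool", "arguments": {"series": [[[2, 0, 0, 0, 40], [2, 0, 0, 0, 40], [0, 0, 0, 0, 40]]]}}

```text
clock: 17.9
tool_pos: [0.5226, 0.1359, 0.0175]
eef_rot: [0.007, 1.0, 0.0, -0.0]
contact_force: [-2.3, -0.3, 1.7]
opening: 0.452
```

>>> {"name": "drive_tool", "arguments": {"series": [[[2, 0, 0, 0, 40], [0, 0, 0, 0, 40]]]}}

```text
clock: 18.1
tool_pos: [0.5226, 0.1358, 0.0174]
eef_rot: [0.007, 1.0, -0.0, -0.002]
contact_force: [-7.1, 1.0, 4.1]
opening: 0.456
```

>>> {"name": "drive_tool", "arguments": {"series": [[[3, 0, 0, 0, 40], [0, 0, 0, 0, 40]]]}}

```text
clock: 18.3
tool_pos: [0.5227, 0.1358, 0.0173]
eef_rot: [0.006, 1.0, -0.001, -0.004]
contact_force: [-11.9, 0.7, 8.3]
opening: 0.453
```

```bash
python3 - <<'E'
from h import *
im=cams.snapshot("scene");cv2.imwrite("pics/s12.png",cv2.resize(im[110:220,240:380],None,fx=5,fy=5,interpolation=cv2.INTER_CUBIC))
E
```

```text
(no output)
```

View pics/s12.png

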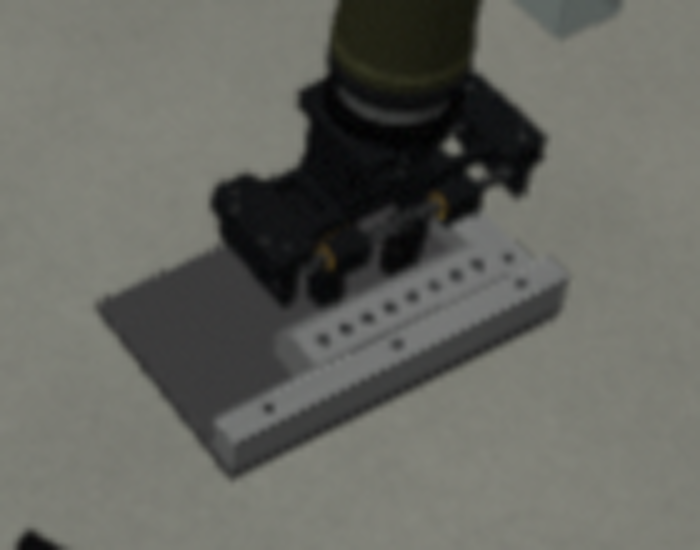

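The bar sits against the fence (12 N reaction at x=0.5227). I'll back off and nudge the free -y end with closed fingers to make sure it is home at the stop.

>>> {"name": "drive_tool", "arguments": {"series": [[[-8, 0, 0, 0, 40], [-7, 0, 0, 0, 40], [0, 0, 30, 0, 0], [0, 0, 25, 0, 0], [10, -30, 0, 0, 0], [10, -35, 0, 0, 0], [10, -40, 0, 0, 0], [8, 0, 0, 0, 0], [0, 0, 0, 0, 0], [0, 0, 0, 0, 0]]]}}

```text
clock: 19.35
tool_pos: [0.5509, 0.0325, 0.0727]
eef_rot: [0.006, 1.0, 0.001, 0.0]
contact_force: [-1.0, 0.6, -0.6]
opening: 0.007
```

```bash
python3 - <<'E'
from h import *
import pickle
s=sensors.get_state();print(s["tool_pos"].round(4),s["eef_rot"].round(3),s["contact_force"].round(1),s["opening"]*88.1)
im=cams.snapshot("wrist");cv2.imwrite("pics/w13.png",im)
E
```

```text
[0.5509 0.0325 0.0727] [0.006 1.    0.001 0.   ] [-1.   0.6 -0.6] 0.6518955032099837
```

View pics/w13.png

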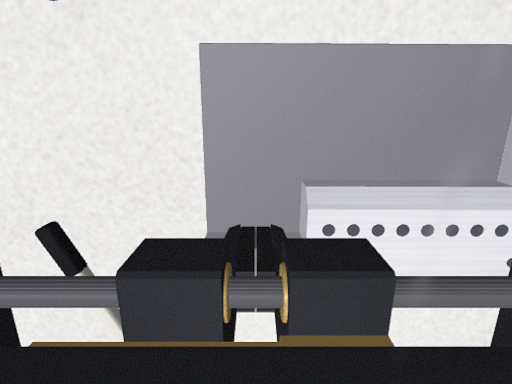

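Closed fingers stand off the bar's free end (bar end at col 302, fingers at 283). Lowering and pushing +y.

>>> {"name": "drive_tool", "arguments": {"series": [[[-2, 0, -30, 0, 0], [0, 0, -20, 0, 0], [0, 4, 0, 0, 0], [0, 4, 0, 0, 0], [0, 3, 0, 0, 0], [0, 0, 0, 0, 0]]]}}

```text
clock: 20.0
tool_pos: [0.5494, 0.0433, 0.0236]
eef_rot: [0.006, 1.0, 0.001, 0.001]
contact_force: [0.3, -0.8, 1.0]
opening: 0.003
```

>>> {"name": "drive_tool", "arguments": {"series": [[[0, 2, 0, 0, 0], [0, 2, 0, 0, 0], [0, 0, 0, 0, 0]]]}}

```text
clock: 20.3
tool_pos: [0.5488, 0.0461, 0.0228]
eef_rot: [0.007, 1.0, 0.0, 0.0]
contact_force: [-0.0, 0.2, -0.1]
opening: 0.007
```

>>> {"name": "drive_tool", "arguments": {"series": [[[0, 2, 0, 0, 0], [0, 2, 0, 0, 0], [0, 0, 0, 0, 0]]]}}

```text
clock: 20.6
tool_pos: [0.5487, 0.0503, 0.0225]
eef_rot: [0.007, 1.0, 0.0, 0.0]
contact_force: [0.2, -0.1, -0.1]
opening: 0.005
```

>>> {"name": "drive_tool", "arguments": {"series": [[[0, 1.5, 0, 0, 0], [0, 1.5, 0, 0, 0], [0, 0, 0, 0, 0]]]}}

```text
clock: 20.9
tool_pos: [0.5486, 0.0508, 0.0224]
eef_rot: [0.008, 1.0, -0.002, -0.0]
contact_force: [0.4, -4.5, 2.0]
opening: 0.003
```

>>> {"name": "drive_tool", "arguments": {"series": [[[0, 1.5, 0, 0, 0], [0, 1.5, 0, 0, 0], [0, 0, 0, 0, 0]]]}}

```text
clock: 21.2
tool_pos: [0.5485, 0.0509, 0.0225]
eef_rot: [0.009, 1.0, -0.004, -0.001]
contact_force: [1.3, -8.7, 2.9]
opening: 0.0
```

```bash
python3 - <<'E'
from h import *
im=cams.snapshot("wrist");cv2.imwrite("pics/w14.png",im)
E
```

```text
(no output)
```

View pics/w14.png

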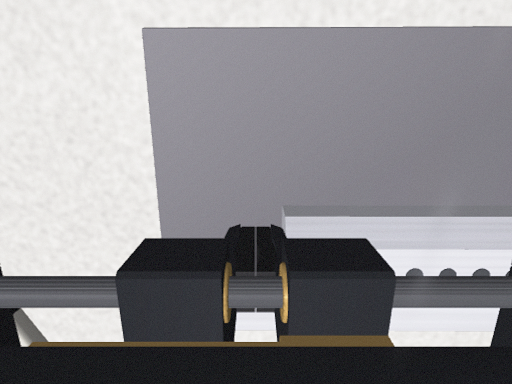

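It stopped dead at y≈0.0508 with a steep force rise (about 9 N), so the bar is against the stop. Now to the start of the diagonal push, above and in front of the bevel.

>>> {"name": "drive_tool", "arguments": {"series": [[[0, -6, 0, 0, 0], [0, -6, 0, 0, 0], [0, 0, 25, 0, 0], [0, 0, 25, 0, 0], [-11, 30, 0, 0, 0], [-10, 35, 0, 0, 0], [-11, 30, 0, 0, 0], [0, 0, 0, 0, 0], [0, 0, 0, 0, 0]]]}}

```text
clock: 22.15
tool_pos: [0.5163, 0.1401, 0.0725]
eef_rot: [0.006, 1.0, 0.001, -0.0]
contact_force: [-0.2, -0.7, -0.7]
opening: 0.006
```

```bash
python3 - <<'E'
from h import *
s=sensors.get_state();print(s["tool_pos"].round(4),s["eef_rot"].round(3),s["contact_force"].round(1))
im=cams.snapshot("wrist");cv2.imwrite("pics/w15.png",im)
im=cams.snapshot("scene");cv2.imwrite("pics/s15.png",cv2.resize(im[110:220,240:380],None,fx=5,fy=5,interpolation=cv2.INTER_CUBIC))
E
```

```text
[0.5163 0.1401 0.0725] [ 0.006  1.     0.001 -0.   ] [-0.2 -0.7 -0.7]
```

View pics/w15.png

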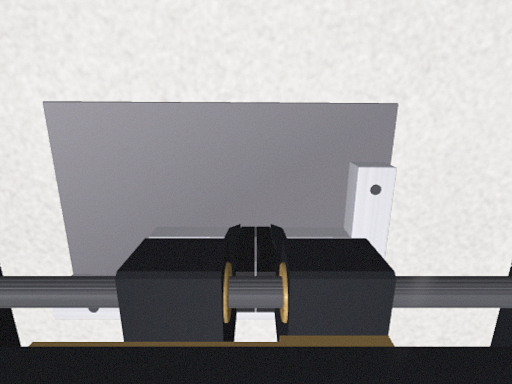

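View pics/s15.png

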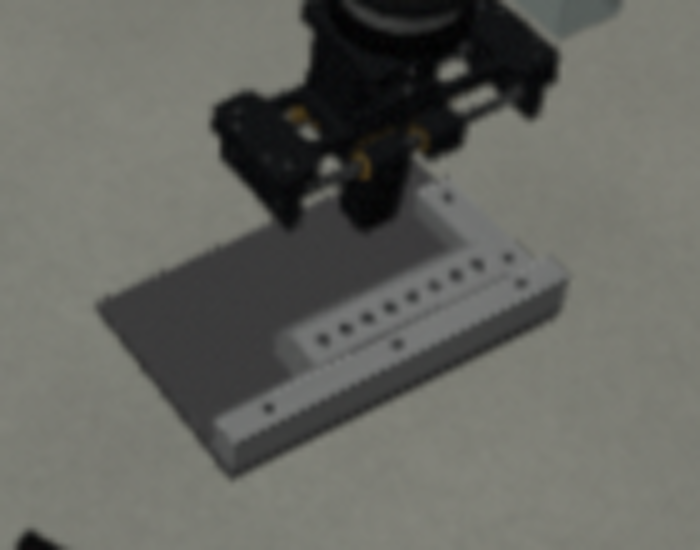

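The bar is flush with the fence and the stop in the scene crop. Moving onto the bevel's line: y to 0.1355, z to 0.046, then the diagonal.

>>> {"name": "drive_tool", "arguments": {"series": [[[0, -4.5, -16, 0, 0], [0, 0, -10, 0, 0], [0, 0, 0, 0, 0], [3, 0, -3, 0, 0], [3, 0, -3, 0, 0], [0, 0, 0, 0, 0]]]}}

```text
clock: 22.85
tool_pos: [0.5234, 0.1343, 0.0404]
eef_rot: [0.007, 1.0, 0.0, 0.0]
contact_force: [0.4, 0.6, 0.0]
opening: 0.006
```

>>> {"name": "drive_tool", "arguments": {"series": [[[2, 0, -2, 0, 0], [2, 0, -2, 0, 0], [0, 0, 0, 0, 0]]]}}

```text
clock: 23.15
tool_pos: [0.5269, 0.1342, 0.0364]
eef_rot: [0.007, 1.0, 0.0, 0.0]
contact_force: [0.1, 0.1, -0.5]
opening: 0.003
```

>>> {"name": "drive_tool", "arguments": {"series": [[[1, 0, -1, 0, 0], [0, 0, 0, 0, 0]]]}}

```text
clock: 23.35
tool_pos: [0.5277, 0.1343, 0.0354]
eef_rot: [0.007, 1.0, 0.0, 0.0]
contact_force: [0.9, 0.1, 0.4]
opening: 0.004
```

>>> {"name": "drive_tool", "arguments": {"series": [[[1, 0, -1, 0, 0], [0, 0, 0, 0, 0]]]}}

```text
clock: 23.55
tool_pos: [0.5287, 0.1343, 0.0344]
eef_rot: [0.007, 1.0, 0.0, -0.0]
contact_force: [-0.4, -0.5, -0.2]
opening: 0.002
```

>>> {"name": "drive_tool", "arguments": {"series": [[[1, 0, -1, 0, 0], [0, 0, 0, 0, 0]]]}}

```text
clock: 23.75
tool_pos: [0.5292, 0.1343, 0.0337]
eef_rot: [0.007, 1.0, -0.0, -0.0]
contact_force: [-2.2, 0.2, 4.0]
opening: 0.005
```

Contact exactly at the predicted bevel centre (x 0.529, z 0.034). Building the push.

>>> {"name": "drive_tool", "arguments": {"series": [[[2, 0, -0.5, 0, 0], [0, 0, 0, 0, 0]]]}}

```text
clock: 23.95
tool_pos: [0.5295, 0.1343, 0.0334]
eef_rot: [0.006, 1.0, -0.0, -0.002]
contact_force: [-6.2, -0.7, 9.8]
opening: 0.004
```

>>> {"name": "drive_tool", "arguments": {"series": [[[1.5, 0, -0.3, 0, 0], [0, 0, 0, 0, 0]]]}}

```text
clock: 24.15
tool_pos: [0.5296, 0.1343, 0.0333]
eef_rot: [0.006, 1.0, -0.001, -0.003]
contact_force: [-9.1, -1.5, 14.5]
opening: 0.006
```

>>> {"name": "drive_tool", "arguments": {"series": [[[1.5, 0, 0.3, 0, 0], [0, 0, 0, 0, 0]]]}}

```text
clock: 24.35
tool_pos: [0.5297, 0.1343, 0.0333]
eef_rot: [0.006, 1.0, -0.001, -0.004]
contact_force: [-12.4, -0.3, 12.7]
opening: 0.006
```

>>> {"name": "drive_tool", "arguments": {"series": [[[0, 0, 0, 0, 0], [0, 0, 0, 0, 0]]]}}

```text
clock: 24.55
tool_pos: [0.5297, 0.1343, 0.0333]
eef_rot: [0.006, 1.0, -0.001, -0.004]
contact_force: [-11.6, -0.3, 13.5]
opening: 0.004
```

Balanced push of about 12 N toward the fence and 13 N down. Last look.

```bash
python3 - <<'E'
from h import *
im=cams.snapshot("scene");cv2.imwrite("pics/s16f.png",im);a=cv2.resize(im[110:220,240:380],None,fx=3,fy=3,interpolation=cv2.INTER_CUBIC)
im2=cams.snapshot("side");cv2.imwrite("pics/s16.png",np.vstack([a,cv2.resize(im2[170:270,190:330],(420,260),interpolation=cv2.INTER_CUBIC)]))
for _ in range(4):
    s=sensors.get_state();print(s["clock"],s["tool_pos"].round(4),s["contact_force"].round(1));cams.snapshot("wrist")
E
```

```text
24.65 [0.5297 0.1343 0.0333] [-11.9  -0.1  14.4]
24.7 [0.5297 0.1343 0.0333] [-10.2  -0.5  14.5]
24.75 [0.5297 0.1343 0.0333] [-12.1   0.1  13.6]
24.8 [0.5297 0.1343 0.0334] [-11.3   0.4  14.8]
```

View pics/s16.png

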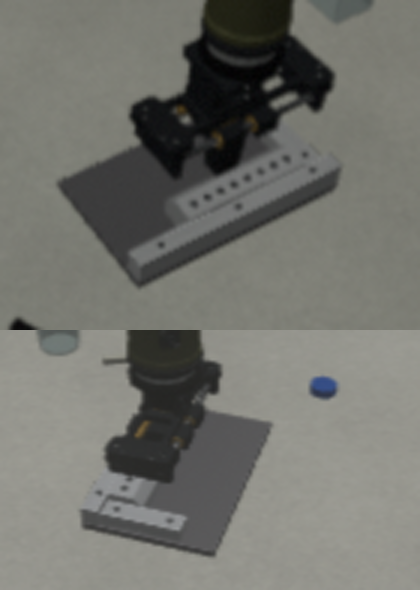

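View pics/s16f.png

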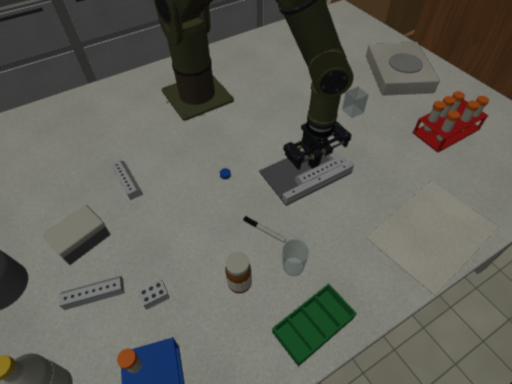

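The bar is flush at the fence and stop, the fingers are on its bevel, and the bystanders are unmoved. I'll trim the push slightly toward the fence, then hand in.

>>> {"name": "drive_tool", "arguments": {"series": [[[0.8, 0, 0.1, 0, 0], [0, 0, 0, 0, 0], [0, 0, 0, 0, 0], [0, 0, 0, 0, 0], [0, 0, 0, 0, 0]]]}}

```text
clock: 25.35
tool_pos: [0.5298, 0.1342, 0.0333]
eef_rot: [0.006, 1.0, -0.001, -0.004]
contact_force: [-13.0, -0.4, 14.3]
opening: 0.003
```

```bash
python3 - <<'E'
from h import *
s=sensors.get_state();print(s["clock"],s["tool_pos"].round(4),s["contact_force"].round(1))
print(r.finish_job())
E
```

```text
25.35 [0.5298 0.1342 0.0333] [-13.   -0.4  14.3]
the job is handed in; nothing more can be done
None
```

The bar is home in the corner jig, and I handed the job in at 25.4 s with the gripper still pushing on its bevel. I took the leftmost of the look-alike bars and laid it flat on the bed with the bevel away from the fence. I slid it against the stop and then the fence, and nudged its free end to check it was home at the stop. The final push is diagonal, with closed fingers.

- **Force:** the last reading was 13 N toward the fence and 14 N down, steady over the last second and a little above the 10 N asked.
- **Position:** the fingers met the bevel where I predicted (x 0.529, z 0.034). Both camera views show the bar flush against the fence and stop.
- **Stop:** contact there was about 9–12 N during the slide and the nudge. It is not loaded in the final push.
- **Other things:** the bystanders look unmoved in the scene picture; I judged this by eye and did not measure it.

No check failed or disagreed.

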